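Take the inlet-service pile apart and lay out the kit

ROBOT

A 6-joint arm with a two-finger parallel gripper is mounted at the origin on a cart in front of the work surface, level with it; the furniture and walls round the work are solid. World frame = base frame: x ahead of the robot, y to its left, z up, the work surface at z = 0. Lengths are in m, angles in rad, forces in N, time in s.
With the tool pointing down it reaches from about 0.425 to 0.95 m from the base axis. Payload 14.7 kg.
Tool frame: the origin (TCP) lies at the very end of the fingers, on their centre line; the grasp point (between the pads) lies 19 mm behind it; z points along the fingers, y is the line along which they close (so a half turn about z gives the same grasp; the last joint's range is limited). The gripper opens to 85 mm and grips with 20 to 120 N. Pads are 22 mm wide; open, the fingers measure 114 mm over their backs; the gripper's body (76 mm by 85 mm) begins 54 mm behind the grasp point. The pads swing forward as they close: fully open they stand 13 mm farther back than shut.
Start: joints at [1.09, 0.48, 1.596, -0, 1.065, -0.047], TCP at [0.273, 0.59, 0.231] pointing down, gripper open.
Joint ranges: [-2.75, 2.75], [-0.82, 2.05], [0.23, 2.67], [-1.56, 4.7], [0.09, 2.69], [-2.92, 2.92]. Speed limits (rad/s): [1.89, 1.89, 2.39, 3.01, 3.01, 3.01].

INTERFACE

Orientations are given as [roll, pitch, yaw] about the fixed x, y, z axes, in that order (R = Rz(yaw) Ry(pitch) Rx(roll)).
In Python, from workcell import bot gives the robot as it stands. The module is installed in compiled form; this text tells all that it offers.
- The arm moves only by the tool arm_command, never from a script. Its argument "plan" is a list of rows, each an object with "offset": the shift along the tool's x, y, z normalised to -1 to 1, where 1 is 300 mm, a list of three; "dr": the turn, a rotation vector about the tool's x, y, z normalised to -1 to 1, where 1 is 180 degrees, a list of three. In form: [{"offset": [x, y, z], "dr": [rx, ry, rz]}, ...]. A call has 1 to 12 rows; each row is the pose to reach, as a shift and turn from the pose commanded when the call began, along the tool's axes at that moment, turning the shorter way round; what a row does not reach only later rows make up. A row lasts 1/10 s, in which the tool goes at most 50 mm and 8.59 degrees, less where a joint would pass 70% of its speed; a pose out of reach is approached as far as the arm can. A call with a number of a shift or a turn outside -1 to 1 is refused whole. A call with a gripper value outside its range is refused whole. "jaw" is the closure, from 0 (fully open) to 1 (shut), set as the call begins (left out, the last holds). The fingers move at their own pace and stop on an object; the grip force is fixed at half the most. Time passes only in rows, so rows that repeat a pose let the fingers close. It gives the time, the measured TCP pose, the force, the opening and the grip force at its end, in the units of the state.
- bot.sense(): the state, without advancing time (a new reading comes with each control period).
- bot.capture(name): name is "scene" or "top" or "wrist"; returns a dict with "image" (400x640x3 uint8, red, green, blue), "range_z" (400x640 float32, m along the optical axis (not along the pixel's ray), 0 where there is no reading), "intrinsics" (3x3 intrinsics, pixels), "k1" (the pictures are not rectified: a ray, as slopes to the right and down, at radius r is drawn at 1 + k1 r^2 times it, then the intrinsics apply), "view" (4x4, takes a point from world to camera coordinates). Camera axes: x right, y up, looking along -z (the intrinsics and any distortion apply to the point x, -y, -z); pixel columns grow to the right and rows downward; lengths in m; the calibration is good to about 2 mm. A picture is of the moment at which its call begins.
- bot.sign_off(): hands the job in; it is judged then, once.
The state is a dict: "time_s": time; "q": joint angles; "dq": joint speeds; "tau": joint torques, N m; "ee_pos": TCP position; "eef_rot": TCP orientation; "contact_force": force on the tool from outside, world axes, zero at the start; "wrist_torque": the same for the moment, N m; "width": finger opening in m; "grip_force": force on a finger pad.
Only numpy, scipy, OpenCV 4.12 (cv2) and the standard library are available. Lean on these libraries where they do the work, as an engineer would, in place of code of your own. Each camera call takes 0.05 s, during which the arm holds its last target. There are 200 camera calls.

TASK

Lay out the inlet-service kit that somebody has piled up: take the pile apart from the top, one thing at a time, setting each gently into its own holder and letting go. First the brass union lengthwise in the yellow trough, then the green-lidded jar upright in the green dish, then the round white tin flat, lid up, in the blue dish, last the timer flat, face up, inside the corner lips of the grey square tray. Leave the white-capped glass vial standing where it is.

Things in the scene. Friction and masses are not known exactly. Their poses are not given: they have to be found in the camera images.
- union_centre (a point): the centre of the brass tube union (a loose hexagonal brass fitting, 36 mm long, 16 mm over the corners, 14 mm high as it lies), which lies on top of the pile. Its long axis is the y axis of this frame; z is up at the start. Grasp it across its width (along its x axis, 16 mm).
- brass_union: the same brass union, loose; origin at the centre of its underside as it lies at the start, 7 mm below union_centre; long axis along its y axis
- septa_jar: small white round jar with a green screw lid (fixed to it), loose, 39 mm in diameter, 47 mm high; origin at the centre of its underside, z up its axis. It stands on the tin; the union lies on it.
- ferrule_tin: flat round white tin (lid fixed to it), loose, 54 mm in diameter, 18 mm high; origin at the centre of its underside, z up. It lies on the timer, under the jar.
- timer: white electronic timer with coloured buttons lying on its back, loose, 62 mm along its x axis, 70 mm along its y axis, 17 mm high (the buttons 2 mm more); origin at the centre of its underside, z up. It is the bottom of the pile, on the worktop.
- union_trough: yellow oblong trough for the union, fixed to the worktop; origin at the centre of its underside, long axis along its x. Outer size 60 x 38 mm, floor 3 mm above the worktop, inner space 50 mm (x) by 28 mm (y), corner lips whose top is 7 mm above the worktop (4 mm above the floor), open in the middle of the sides
- jar_dish: small green round dish for the jar, fixed to the worktop; origin at the centre of its underside, floor 3 mm above the worktop, inner diameter 54 mm, outer 63 mm, rim top 7 mm above the worktop
- tin_dish: larger blue round dish for the tin, fixed to the worktop; origin at the centre of its underside, floor 3 mm above the worktop, inner diameter 70 mm, outer 79 mm, rim top 7 mm above the worktop
- timer_tray: grey square tray for the timer, fixed to the worktop; origin at the centre of its underside, sides along its x and y. Outer size 91 x 91 mm, floor 3 mm above the worktop, inner space 82 x 82 mm between L-shaped corner lips whose top is 7 mm above the worktop; the timer fits with its long side along either side of the tray
- glass_vial: clear glass vial with a white cap, 23 mm in diameter, 77 mm high, standing loose on the worktop to the left of the pile; origin at the centre of its underside. A bystander; easily tipped
Things that resemble listed ones, but are neither listed nor needed, are in the scene too. What is shaped like the ferrule_tin but black is not meant.

How it is judged:
On the way, in this order (a step that is already met when the one before it is completed fails the run):
1. the brass union lies lengthwise in the yellow trough, let go (horizontal distance between union_centre and union_trough below 0.011 m and z of union_centre in the frame of union_trough between 0.0075 and 0.0125 m and angle between the y axis of brass_union and the x axis of union_trough, either way round below 0.42 rad and contact force between brass_union and the fingers below 0.05 N and linear speed of brass_union below 0.03 m/s and angular speed of brass_union below 0.5 rad/s), for 0.2 s.
2. the green-lidded jar stands in the green dish, let go (horizontal distance between septa_jar and jar_dish below 0.012 m and z of septa_jar in the frame of jar_dish between 0.0005 and 0.0055 m and angle between septa_jar's own z axis and vertical below 0.06 rad and contact force between septa_jar and the fingers below 0.05 N and linear speed of septa_jar below 0.03 m/s and angular speed of septa_jar below 0.5 rad/s), for 0.2 s.
3. the white tin lies flat in the blue dish, let go (horizontal distance between ferrule_tin and tin_dish below 0.012 m and z of ferrule_tin in the frame of tin_dish between 0.0005 and 0.0055 m and angle between ferrule_tin's own z axis and vertical below 0.06 rad and contact force between ferrule_tin and the fingers below 0.05 N and linear speed of ferrule_tin below 0.03 m/s and angular speed of ferrule_tin below 0.5 rad/s), for 0.2 s.
4. the timer lies flat in the grey tray, let go (horizontal distance between timer and timer_tray below 0.0135 m and z of timer in the frame of timer_tray between 0.0005 and 0.0055 m and angle between timer's own z axis and vertical below 0.06 rad and contact force between timer and the fingers below 0.05 N and linear speed of timer below 0.03 m/s and angular speed of timer below 0.5 rad/s), for 0.2 s.
At the end, for the whole second after the job is handed in: All four at rest and let go, down on their own holder's floor (2.5 mm; not on a lip): union within 11 mm of its trough's centre and 0.42 rad of its length; jar and tin within 12 mm, timer within 13.5 mm of their holders' centres, these three upright (0.06 rad) (all of step 1 and all of step 2 and all of step 3 and all of step 4); the robot touches nothing.
It fails at once if the glass vial is tipped or pushed more than 20 mm from its place (angle between glass_vial's own z axis and vertical above 0.4 rad or distance of glass_vial from where it was at the start of the episode above 0.02 m).
It fails at once if the jar is tipped over (angle between septa_jar's own z axis and vertical above 0.8 rad).
It fails at once if a thing is dropped or thrown into its holder (faster than 0.6 m/s within 50 mm of its place) ((distance between union_centre and union_trough below 0.05 m and linear speed of brass_union above 0.6 m/s) or (distance between septa_jar and jar_dish below 0.05 m and linear speed of septa_jar above 0.6 m/s) or (distance between ferrule_tin and tin_dish below 0.05 m and linear speed of ferrule_tin above 0.6 m/s) or (distance between timer and timer_tray below 0.05 m and linear speed of timer above 0.6 m/s)).
It also fails if it takes over 96 s, if anything falls off the work surface, if the arm or the gripper's body presses on something with over 40 N, if the wrist force passes 120 N, or if a joint passes its speed limit or range.

## Working session

There is one attempt and no reset: what is moved stays moved. The work goes in short steps, Python scripts to look and compute and a tool call to move; the robot and the scene stay as the last step left them, time stands still between calls to the robot, and variables do not carry over. Pictures are saved under pics/ and viewed, at most 14 in all, crops included, and the job is handed in when it is done.

Besides the shell and the picture viewer there is one more tool, called after "Emit:" as a command line: name --argument value ..., lists and objects as JSON in quotes. arm_command: Moves the arm, as the interface text tells. Scaled input: -1 to 1 covers 300 mm each way for a shift and 180 degrees each way for a turn. Its arguments: {"type":"object","properties":{"plan":{"type":"array"},"jaw":{"type":"number"}},"required":["plan"]}

```bash
mkdir -p pics; cat > h.py <<'E'
import numpy as np, cv2
from workcell import bot
from scipy.spatial.transform import Rotation as R
def cap(n,f=None):
    c=bot.capture(n)
    if f: cv2.imwrite('pics/'+f,c['image'][:,:,::-1])
    return c
def cloud(c):
    K=c['intrinsics']; h,w=c['range_z'].shape
    u,v=np.meshgrid(np.arange(w),np.arange(h))
    x=(u-K[0,2])/K[0,0]; y=(v-K[1,2])/K[1,1]
    a,b=x.copy(),y.copy()
    for _ in range(8):
        s=1+c['k1']*(a*a+b*b); a=x/s; b=y/s
    z=c['range_z']; P=np.stack([a*z,-b*z,-z,np.ones_like(z)],-1)
    W=P@np.linalg.inv(c['view']).T
    return W[...,:3]
E
python3 - <<'E'
from h import *
for n in('scene','top'):
    c=cap(n,n+'0.png'); np.savez('pics/'+n+'0.npz',W=cloud(c),im=c['image'],z=c['range_z'])
    print(n,c['k1'],c['intrinsics'].tolist(),np.linalg.inv(c['view'])[:3,3])
s=bot.sense();print(s['time_s'],s['ee_pos'],s['eef_rot'],s['width'])
E
```

```text
scene -0.07515781990153284 [[452.54817974631914, 0.0, 315.66363562642914], [0.0, 452.54817974631914, 202.57732201067898], [0.0, 0.0, 1.0]] [-0.016708    0.55062278  0.65421816]
top 0.02349383720670195 [[370.8512377661321, 0.0, 317.99996951704475], [0.0, 370.8512377661321, 198.10811098812508], [0.0, 0.0, 1.0]] [0.41847444 0.03393007 0.97130911]
0.1 [0.27300396 0.58948468 0.23073913] [-3.14050157e+00 -6.93815920e-05  2.70782811e+00] 0.08543019220300212
```

View pics/top0.png

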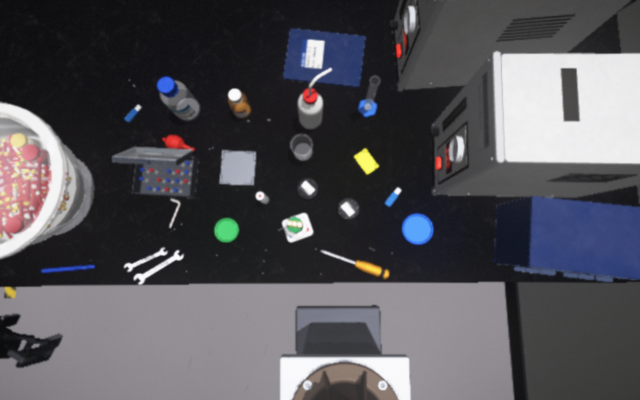

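View pics/scene0.png

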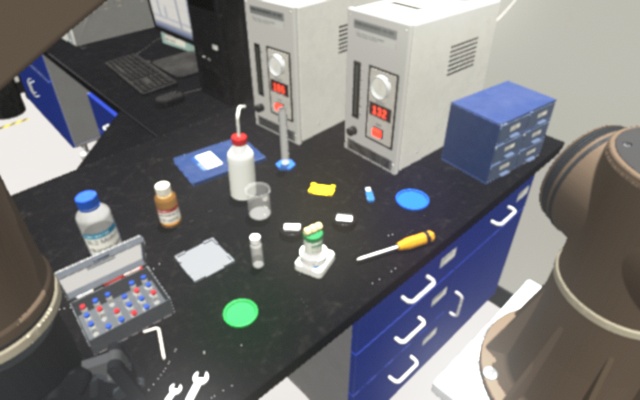

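Top view: pile at about (297,227), green dish (227,230), blue dish (418,229), grey tray (238,168), yellow trough (366,161), vial (262,198). Next I'll enlarge the image and measure these.

```bash
python3 - <<'E'
from h import *
d=np.load('pics/top0.npz');W=d['W'];im=d['im']
hsv=cv2.cvtColor(im,cv2.COLOR_RGB2HSV)
def blob(n,lo,hi,box):
    u0,v0,u1,v1=box; m=np.zeros(hsv.shape[:2],np.uint8)
    m[v0:v1,u0:u1]=cv2.inRange(hsv[v0:v1,u0:u1],lo,hi)
    p=W[m>0]; p=p[(p[:,2]>-.01)&(p[:,2]<.2)]
    r=cv2.minAreaRect((p[:,:2]*1000).astype(np.float32))
    print(n,len(p),'mean',p.mean(0).round(4),'rect',np.round(r[0],1),np.round(r[1],1),round(r[2],1))
blob('green',(45,100,60),(85,255,255),(205,210,250,250))
blob('blue',(95,120,60),(120,255,255),(395,205,440,250))
blob('yellow',(20,120,80),(35,255,255),(345,140,390,180))
blob('tray',(0,0,80),(180,90,255),(212,142,265,193))
blob('vial',(0,0,120),(180,60,255),(252,188,275,206))
P=W[205:250,275:320].reshape(-1,3); P=P[P[:,2]>.008]
for lo,hi in((.008,.025),(.028,.042),(.075,.087),(.087,.12)):
    q=P[(P[:,2]>lo)&(P[:,2]<hi)]
    if len(q)>3:
        r=cv2.minAreaRect((q[:,:2]*1000).astype(np.float32));print(lo,len(q),q.mean(0).round(4),np.round(r[0],1),np.round(r[1],1),round(r[2],1))
c=im[140:260,200:320]
cv2.imwrite('pics/c1.png',cv2.resize(c[60:115,60:120],None,fx=10,fy=10,interpolation=3)[:,:,::-1])
E
```

```text
green 532 mean [0.4686 0.3017 0.003 ] rect [469.1 301.6] [65.9 66.6] 1.1
blue 872 mean [ 0.4662 -0.1953  0.0026] rect [ 466.4 -195.8] [82.9 85.4] 87.4
yellow 401 mean [ 0.6468 -0.0679  0.0023] rect [647.6 -68. ] [67.  44.7] 33.0
tray 1202 mean [0.634  0.2749 0.0027] rect [620.4 262.1] [126.2 122.7] 86.8
vial 91 mean [0.5477 0.2016 0.0554] rect [553.3 208.6] [41.2 20.3] 47.8
0.008 239 [0.4668 0.1098 0.0156] [471.  115.7] [60.7 68.6] 20.3
0.028 155 [0.4667 0.1139 0.033 ] [473.1 117.2] [53.5 53.5] 89.5
0.075 112 [0.4724 0.1173 0.0815] [474.4 118.4] [37.2 35.1] 6.6
0.087 95 [0.4754 0.1156 0.0927] [475.6 116.4] [35.8 14.5] 88.2
```

View pics/c1.png

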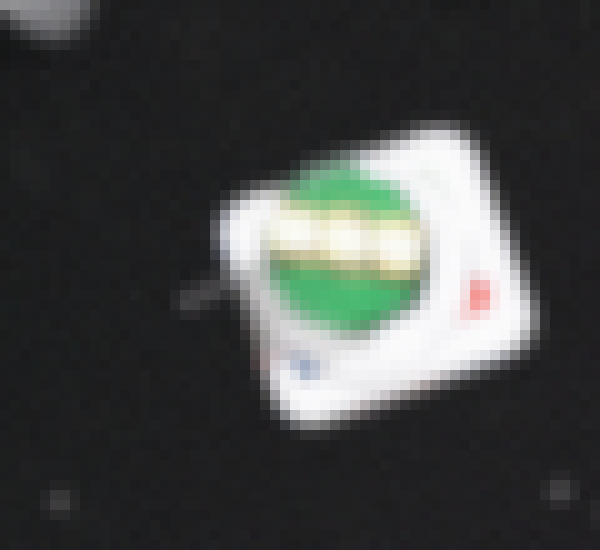

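Union's long axis is at about 80–88° in world. I'll write a move helper, refine the tray measurement, and work out the first move to hover over the pile.

```bash
cat >> h.py <<'E'
def go(x,y,z,yawdeg,s=None):
    """offset/dr from present pose to TCP x,y,z tool down with yaw"""
    s=s or bot.sense(); A=R.from_euler('xyz',s['eef_rot']); B=R.from_euler('xyz',[np.pi,0,np.radians(yawdeg)])
    o=A.inv().apply(np.array([x,y,z])-s['ee_pos'])/.3; d=(A.inv()*B).as_rotvec()/np.pi
    print('off',o.round(4).tolist(),'dr',d.round(4).tolist(),'rows',np.ceil(max(np.linalg.norm(o)*6,np.linalg.norm(d)*180/8.59)))
def yaw(s): return np.degrees(s['eef_rot'][2])
E
python3 - <<'E'
from h import *
d=np.load('pics/top0.npz');W=d['W'];im=d['im']
go(.474,.117,.25,82)
m=np.zeros(im.shape[:2],np.uint8)
m[142:193,212:265]=((im[142:193,212:265].min(-1)>90)*255)
n,l,st,ce=cv2.connectedComponentsWithStats(m);i=1+st[1:,4].argmax();p=W[l==i]
r=cv2.minAreaRect((p[:,:2]*1000).astype(np.float32));print(p.mean(0),r)
m[:]=0;m[186:208,250:276]=((im[186:208,250:276].min(-1)>110)*255)
p=W[m>0];p=p[p[:,2]>.06];print('vialtop',p.mean(0),len(p),p.min(0),p.max(0))
E
```

```text
off [-1.2699, -1.1476, -0.063] dr [-0.0003, 0.0002, 0.4064] rows 11.0
[0.63398395 0.2743671  0.00604264] ((568.5155029296875, 165.86212158203125), (381.2298583984375, 119.73870849609375), 58.76210021972656)
vialtop [0.54547208 0.20183566 0.07490873] 53 [0.53611399 0.19280225 0.06235291] [0.5555857  0.21050922 0.07956944]
```

Emit:
arm_command --plan '[{"offset": [-0.9, -0.8, -0.06], "dr": [0, 0, 0.4]}, {"offset": [-0.9, -0.8, -0.06], "dr": [0, 0, 0.4]}, {"offset": [-0.9, -0.8, -0.06], "dr": [0, 0, 0.4]}, {"offset": [-0.9, -0.8, -0.06], "dr": [0, 0, 0.4]}, {"offset": [-0.9, -0.8, -0.06], "dr": [0, 0, 0.4]}, {"offset": [-0.9, -0.8, -0.06], "dr": [0, 0, 0.4]}, {"offset": [-0.9, -0.8, -0.06], "dr": [0, 0, 0.4]}, {"offset": [-0.9, -0.8, -0.06], "dr": [0, 0, 0.4]}, {"offset": [-0.9, -0.8, -0.06], "dr": [0, 0, 0.4]}]'

```text
time_s: 1.0
ee_pos: [0.4181, 0.2563, 0.2494]
eef_rot: [3.142, 0.0, 1.442]
contact_force: [-1.4, 0.3, -0.8]
width: 0.0855
grip_force: 0.0
```

```bash
python3 - <<'E'
from h import *
go(.43,.117,.25,82)
E
```

```text
off [-0.4555, 0.099, -0.002] dr [0.0, 0.0001, 0.0034] rows 3.0
```

Emit:
arm_command --plan '[{"offset": [-0.45, 0.2, 0], "dr": [0, 0, 0]}, {"offset": [-0.45, 0.2, 0], "dr": [0, 0, 0]}, {"offset": [-0.45, 0.2, 0], "dr": [0, 0, 0]}, {"offset": [-0.45, 0.2, 0], "dr": [0, 0, 0]}, {"offset": [-0.45, 0.2, 0], "dr": [0, 0, 0]}]'

```text
time_s: 1.5
ee_pos: [0.4609, 0.1163, 0.2492]
eef_rot: [-3.141, 0.0, 1.448]
contact_force: [-0.2, 0.1, -0.7]
width: 0.0857
grip_force: 0.0
```

```bash
python3 - <<'E'
from h import *
c=cap('wrist','w1.png');W=cloud(c);np.savez('pics/w1.npz',W=W,im=c['image'])
s=bot.sense();print(s['ee_pos'],yaw(s),np.linalg.inv(c['view'])[:3,3])
P=W.reshape(-1,3)
P=P[(c['range_z'].ravel()>0)&(np.hypot(P[:,0]-.474,P[:,1]-.117)<.06)]
for lo,hi in((.008,.025),(.029,.042),(.077,.087),(.088,.105)):
    q=P[(P[:,2]>lo)&(P[:,2]<hi)]
    if len(q)>3:
        r=cv2.minAreaRect((q[:,:2]*1000).astype(np.float32));print(lo,len(q),q.mean(0).round(4),np.median(q[:,2]),np.round(r[0],1),np.round(r[1],1),round(r[2],1))
E
```

```text
[0.46058413 0.11727446 0.24914675] 83.07019847421923 [0.47008321 0.18988038 0.3922717 ]
0.008 667 [0.4686 0.1266 0.0163] 0.016769769929385225 [472.8 115.6] [60.8 68.8] 19.4
0.029 538 [0.4712 0.1293 0.0341] 0.034011335157666245 [472.3 123.6] [54.9 41.8] 14.3
0.077 524 [0.4743 0.119  0.0824] 0.08244959642455402 [475.8 117.6] [37. 38.] 88.0
0.088 428 [0.4771 0.1162 0.0942] 0.0949169046608733 [477.  115.3] [36.1 15.6] 82.1
```

View pics/w1.png

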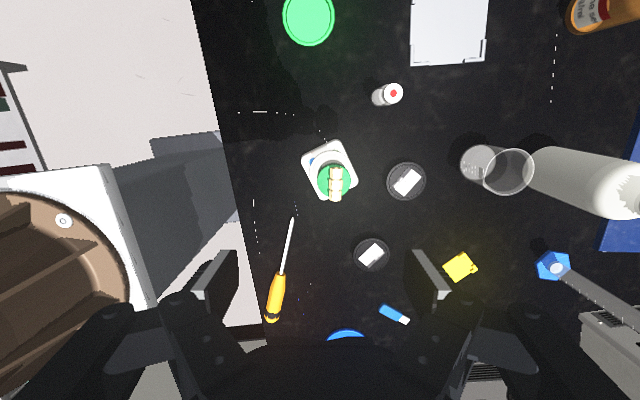

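The wrist view shows the union at (335,183) on the green lid, and the vial at (388,94). Union centre is (0.477, 0.1155), axis 82°.

```bash
python3 - <<'E'
from h import *
go(.477,.1155,.0845,82)
E
```

```text
off [0.0007, 0.0553, 0.5488] dr [-0.0002, -0.0, 0.0059] rows 4.0
```

Emit:
arm_command --plan '[{"offset": [0, 0.055, 0.15], "dr": [0, 0, 0.006]}, {"offset": [0, 0.055, 0.3], "dr": [0, 0, 0.006]}, {"offset": [0, 0.055, 0.4], "dr": [0, 0, 0.006]}, {"offset": [0, 0.055, 0.48], "dr": [0, 0, 0.006]}, {"offset": [0, 0.055, 0.52], "dr": [0, 0, 0.006]}, {"offset": [0, 0.055, 0.548], "dr": [0, 0, 0.006]}, {"offset": [0, 0.055, 0.548], "dr": [0, 0, 0.006]}, {"offset": [0, 0.055, 0.548], "dr": [0, 0, 0.006]}]'

```text
time_s: 2.35
ee_pos: [0.4776, 0.1158, 0.0857]
eef_rot: [3.141, -0.0, 1.433]
contact_force: [-0.1, -0.4, 0.6]
width: 0.0856
grip_force: 0.0
```

Emit:
arm_command --jaw 1 --plan '[{"offset": [0, 0, 0], "dr": [0, 0, 0]}, {"offset": [0, 0, 0], "dr": [0, 0, 0]}, {"offset": [0, 0, 0], "dr": [0, 0, 0]}, {"offset": [0, 0, 0], "dr": [0, 0, 0]}, {"offset": [0, 0, 0], "dr": [0, 0, 0]}, {"offset": [0, 0, 0], "dr": [0, 0, 0]}, {"offset": [0, 0, 0], "dr": [0, 0, 0]}, {"offset": [0, 0, 0], "dr": [0, 0, 0]}]'

```text
time_s: 3.15
ee_pos: [0.4772, 0.1154, 0.0852]
eef_rot: [3.141, -0.0, 1.432]
contact_force: [-1.1, -0.3, 8.4]
width: 0.0123
grip_force: 58.6
```

Emit:
arm_command --plan '[{"offset": [0, 0, -0.02], "dr": [0, 0, 0]}, {"offset": [0, 0, -0.06], "dr": [0, 0, 0]}, {"offset": [0, 0, -0.12], "dr": [0, 0, 0]}, {"offset": [0, 0, -0.2], "dr": [0, 0, 0]}, {"offset": [0, 0, -0.3], "dr": [0, 0, 0]}, {"offset": [0, 0, -0.4], "dr": [0, 0, 0]}, {"offset": [0, 0, -0.5], "dr": [0, 0, 0]}, {"offset": [0, 0, -0.5], "dr": [0, 0, 0]}]'

```text
time_s: 3.95
ee_pos: [0.4791, 0.1157, 0.2393]
eef_rot: [3.135, -0.002, 1.432]
contact_force: [-0.2, 0.6, -1.1]
width: 0.0124
grip_force: 58.8
```

```bash
python3 - <<'E'
from h import *
c=cap('wrist');W=cloud(c);im=c['image'];np.savez('pics/w2.npz',W=W,im=im)
cv2.imwrite('pics/w2.png',cv2.resize(im[130:400,180:500],None,fx=2,fy=2)[:,:,::-1])
for n,lo,hi in(('yel',(20,120,80),(35,255,255)),('grn',(45,100,60),(85,255,255)),('blu',(95,120,60),(118,255,255))):
    h=cv2.inRange(cv2.cvtColor(im,cv2.COLOR_RGB2HSV),lo,hi)
    k,l,st,ce=cv2.connectedComponentsWithStats(h)
    for i in range(1,k):
        if st[i,4]>120:
            p=W[l==i];r=cv2.minAreaRect((p[:,:2]*1000).astype(np.float32));print(n,ce[i].round(),st[i,4],p.mean(0).round(4),np.round(r[0],1),np.round(r[1],1),round(r[2],1))
E
```

```text
yel [445. 273.] 953 [ 0.6456 -0.0657  0.0068] [566.5  43.1] [ 62.5 328. ] 35.8
grn [288.  21.] 2201 [0.4682 0.2969 0.0056] [463.4 256.3] [128.5  64.1] 83.9
grn [317. 184.] 945 [0.476  0.1168 0.0826] [474.8 129.6] [ 37.5 116.1] 4.9
blu [633. 139.] 685 [0.8828 0.1017 0.0118] [878.3 107.4] [24.  86.1] 10.1
blu [618. 236.] 1375 [ 0.8847 -0.0342  0.0131] [704.8  51.6] [ 60.3 509. ] 64.3
blu [543. 265.] 658 [ 0.7885 -0.0696  0.0088] [645.2  37.3] [ 53.1 432.9] 52.9
```

View pics/w2.png

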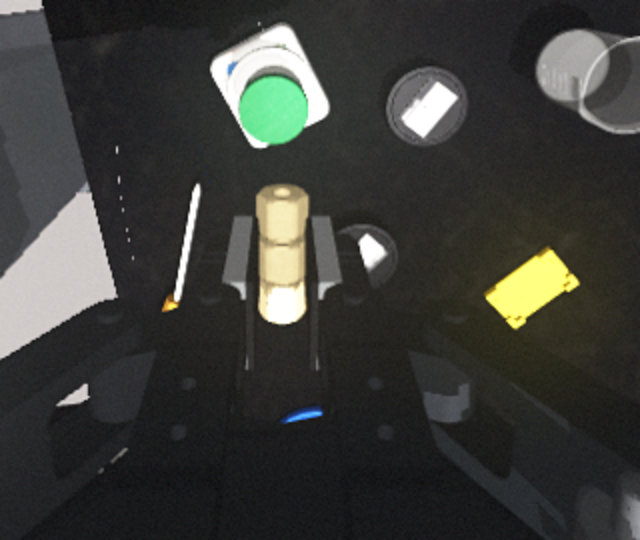

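```bash
python3 - <<'E'
from h import *
for f in('top0','w1','w2'):
    d=np.load(f'pics/{f}.npz');W=d['W'];im=d['im'];h=cv2.inRange(cv2.cvtColor(im,cv2.COLOR_RGB2HSV),(20,100,80),(35,255,255))
    m=(h>0)&(np.hypot(W[...,0]-.647,W[...,1]+.067)<.045)&(abs(W[...,2])<.015);p=W[m]
    r=cv2.minAreaRect((p[:,:2]*1000).astype(np.float32));ev=np.linalg.eigh(np.cov(p[:,:2].T))[1][:,1]
    print(f,len(p),p.mean(0).round(4),r,np.degrees(np.arctan2(ev[1],ev[0])))
    g=cv2.inRange(cv2.cvtColor(im,cv2.COLOR_RGB2HSV),(45,100,60),(85,255,255))
    for q,c in(('gdish',(.469,.3)),):
        p=W[(g>0)&(np.hypot(W[...,0]-c[0],W[...,1]-c[1])<.05)&(abs(W[...,2])<.015)];print(q,p.mean(0),p.min(0),p.max(0)) if len(p) else 0
    t=(im.min(-1)>90)&(np.hypot(W[...,0]-.634,W[...,1]-.274)<.07)&(abs(W[...,2])<.015);p=W[t];
    r=cv2.minAreaRect((p[:,:2]*1000).astype(np.float32));print('tray',p.mean(0),r)
p=W[(np.hypot(W[...,0]-.479,W[...,1]-.1157)<.03)&(W[...,2]>.2)];print('union',p.mean(0),p.min(0),p.max(0))
go(.647,-.0665,.10,34.5)
go(.647,-.0665,.24,34.5)
E
```

```text
top0 401 [ 0.6468 -0.0679  0.0023] ((647.6260986328125, -68.0025863647461), (66.99589538574219, 44.73342514038086), 32.9523811340332) -146.78185320865126
gdish [0.46856773 0.3017495  0.00299589] [ 0.43620222  0.26831884 -0.00323781] [0.50199086 0.33506044 0.01124796]
tray [0.63472773 0.27519691 0.00271126] ((635.5994873046875, 276.0301513671875), (94.53022766113281, 93.94171905517578), 87.09198760986328)
w1 613 [ 0.6559 -0.0614  0.0039] ((657.83984375, -64.54148864746094), (40.61919403076172, 45.178619384765625), 33.50800323486328) 132.15803825014225
gdish [0.46845531 0.29781332 0.00422051] [ 0.43672683  0.26966948 -0.00150108] [0.50145191 0.32286792 0.01010071]
tray [0.63412715 0.26477378 0.00386295] ((636.9742431640625, 264.7370300292969), (71.49163055419922, 95.93653869628906), 86.41799926757812)
w2 976 [ 0.6468 -0.0674  0.0041] ((648.1640625, -70.96357727050781), (62.573974609375, 45.67481994628906), 33.79359817504883) -146.008735603135
gdish [0.46813044 0.2973105  0.00427334] [ 0.43644249  0.2698473  -0.00167209] [0.50084406 0.32299525 0.01007902]
tray [0.63366661 0.26356579 0.00385054] ((636.2205810546875, 263.4250183105469), (68.95654296875, 94.96359252929688), 85.88899230957031)
union [0.48054917 0.12743217 0.30808725] [0.44902732 0.09641931 0.23785713] [0.50898437 0.13837582 0.34115677]
off [-0.5239, 0.6392, 0.4597] dr [0.001, -0.0009, 0.2642] rows 6.0
off [-0.5233, 0.6411, -0.0069] dr [0.001, -0.0009, 0.2642] rows 6.0
```

Emit:
arm_command --plan '[{"offset": [-0.06, 0.08, 0], "dr": [0, 0, 0.03]}, {"offset": [-0.16, 0.2, 0], "dr": [0, 0, 0.07]}, {"offset": [-0.28, 0.34, 0], "dr": [0, 0, 0.12]}, {"offset": [-0.39, 0.47, 0.05], "dr": [0, 0, 0.17]}, {"offset": [-0.47, 0.57, 0.15], "dr": [0, 0, 0.22]}, {"offset": [-0.51, 0.62, 0.27], "dr": [0, 0, 0.25]}, {"offset": [-0.524, 0.64, 0.38], "dr": [0, 0, 0.269]}, {"offset": [-0.524, 0.64, 0.45], "dr": [0, 0, 0.269]}, {"offset": [-0.524, 0.64, 0.5], "dr": [0, 0, 0.269]}, {"offset": [-0.524, 0.64, 0.5], "dr": [0, 0, 0.269]}]'

```text
time_s: 5.0
ee_pos: [0.6438, -0.0665, 0.0825]
eef_rot: [-3.139, 0.003, 0.588]
contact_force: [0.7, -0.2, -0.5]
width: 0.0124
grip_force: 58.8
```

```bash
python3 - <<'E'
from h import *
s=bot.sense();print(s['ee_pos'],yaw(s),s['contact_force'],s['width'])
c=cap('wrist');W=cloud(c);im=c['image']
cv2.imwrite('pics/w3.png',cv2.resize(im[100:400,140:540],None,fx=2,fy=2)[:,:,::-1])
go(.647,-.067,.0065,33.5)
E
```

```text
[ 0.64380468 -0.06649939  0.08252212] 33.66296912531706 [ 0.69974618 -0.20435784 -0.51810086] 0.012393135735814702
off [0.0055, 0.0056, 0.259] dr [-0.0004, 0.0004, 0.001] rows 2.0
```

View pics/w3.png

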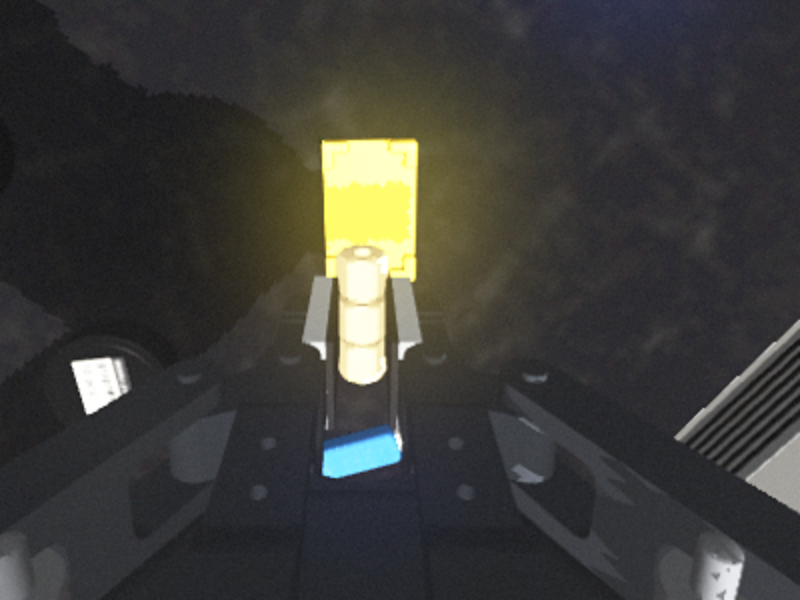

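Emit:
arm_command --plan '[{"offset": [0.005, 0.007, 0.05], "dr": [0, 0, 0]}, {"offset": [0.005, 0.007, 0.11], "dr": [0, 0, 0]}, {"offset": [0.005, 0.007, 0.16], "dr": [0, 0, 0]}, {"offset": [0.005, 0.007, 0.2], "dr": [0, 0, 0]}, {"offset": [0.005, 0.007, 0.22], "dr": [0, 0, 0]}, {"offset": [0.005, 0.007, 0.235], "dr": [0, 0, 0]}, {"offset": [0.005, 0.007, 0.245], "dr": [0, 0, 0]}, {"offset": [0.005, 0.007, 0.25], "dr": [0, 0, 0]}, {"offset": [0.005, 0.007, 0.25], "dr": [0, 0, 0]}, {"offset": [0.005, 0.007, 0.25], "dr": [0, 0, 0]}]'

```text
time_s: 6.05
ee_pos: [0.6482, -0.0678, 0.0102]
eef_rot: [3.141, -0.0, 0.587]
contact_force: [-0.5, -0.4, -1.1]
width: 0.0129
grip_force: 58.8
```

Emit:
arm_command --plan '[{"offset": [0.003, -0.003, 0.005], "dr": [0, 0, 0]}, {"offset": [0.003, -0.003, 0.01], "dr": [0, 0, 0]}, {"offset": [0.003, -0.003, 0.01], "dr": [0, 0, 0]}, {"offset": [0.003, -0.003, 0.01], "dr": [0, 0, 0]}]'

```text
time_s: 6.45
ee_pos: [0.6482, -0.0665, 0.0068]
eef_rot: [-3.142, 0.0, 0.587]
contact_force: [-0.4, -0.9, 0.1]
width: 0.0123
grip_force: 58.8
```

Emit:
arm_command --plan '[{"offset": [0, 0, 0.003], "dr": [0, 0, 0]}, {"offset": [0, 0, 0.005], "dr": [0, 0, 0]}, {"offset": [0, 0, 0.005], "dr": [0, 0, 0]}]'

```text
time_s: 6.75
ee_pos: [0.6484, -0.0665, 0.0061]
eef_rot: [3.141, -0.0, 0.587]
contact_force: [-3.2, 0.7, 11.5]
width: 0.0123
grip_force: 60.2
```

Contact at the floor; I'll open and rise.

Emit:
arm_command --jaw 0.6 --plan '[{"offset": [0, 0, 0], "dr": [0, 0, 0]}, {"offset": [0, 0, 0], "dr": [0, 0, 0]}, {"offset": [0, 0, 0], "dr": [0, 0, 0]}, {"offset": [0, 0, -0.03], "dr": [0, 0, 0]}, {"offset": [0, 0, -0.1], "dr": [0, 0, 0]}, {"offset": [0, 0, -0.2], "dr": [0, 0, 0]}, {"offset": [0, 0, -0.35], "dr": [0, 0, 0]}, {"offset": [0, 0, -0.5], "dr": [0, 0, 0]}, {"offset": [0, 0, -0.6], "dr": [0, 0, 0]}, {"offset": [0, 0, -0.6], "dr": [0, 0, 0]}]'

```text
time_s: 7.75
ee_pos: [0.6508, -0.0668, 0.191]
eef_rot: [3.136, -0.006, 0.587]
contact_force: [0.4, -0.6, -1.8]
width: 0.0343
grip_force: 0.0
```

```bash
python3 - <<'E'
from h import *
c=cap('wrist');W=cloud(c);im=c['image'];h=cv2.cvtColor(im,cv2.COLOR_RGB2HSV)
near=(np.hypot(W[...,0]-.647,W[...,1]+.067)<.045)&(c['range_z']>0)
p=W[near&(W[...,2]>.011)&(W[...,2]<.03)];r=cv2.minAreaRect((p[:,:2]*1000).astype(np.float32));print('union',len(p),p.mean(0),r,p[:,2].max())
p=W[near&(cv2.inRange(h,(20,150,80),(35,255,255))>0)&(abs(W[...,2])<.01)];r=cv2.minAreaRect((p[:,:2]*1000).astype(np.float32));print('trough',len(p),p.mean(0),r)
near=(np.hypot(W[...,0]-.475,W[...,1]-.118)<.05)&(c['range_z']>0)
p=W[near&(W[...,2]>.075)&(W[...,2]<.09)];print('jar',len(p),p.mean(0),(p.min(0)+p.max(0))/2)
ys,xs=np.where((np.hypot(W[...,0]-.647,W[...,1]+.067)<.045)&(c['range_z']>0));print(xs.min(),xs.max(),ys.min(),ys.max())
cv2.imwrite('pics/w4.png',im[:,:,::-1])
go(.4755,.118,.25,82)
E
```

```text
union 351 [ 0.64923886 -0.0663513   0.01536204] ((648.8604125976562, -66.68448638916016), (36.3581657409668, 15.032955169677734), 30.098798751831055) 0.0185670455299608
trough 271 [ 0.64638647 -0.06208747  0.00266122] ((646.1512451171875, -69.01490020751953), (63.414955139160156, 39.53545379638672), 34.381221771240234)
jar 1410 [0.4791305  0.11425441 0.08175471] [0.47648921 0.11548543 0.08007059]
140 451 145 399
off [-0.1413, -0.8333, -0.2085] dr [0.0014, -0.0006, -0.2686] rows 6.0
```

View pics/w4.png

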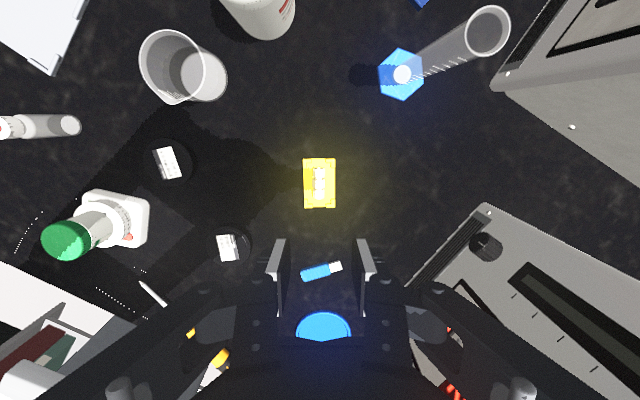

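Union lies in the trough, top at 17 mm and about 3 mm off centre. Next I'll hover over the jar.

Emit:
arm_command --jaw 0 --plan '[{"offset": [-0.01, -0.06, -0.08], "dr": [0, 0, -0.03]}, {"offset": [-0.03, -0.2, -0.16], "dr": [0, 0, -0.07]}, {"offset": [-0.06, -0.36, -0.2], "dr": [0, 0, -0.12]}, {"offset": [-0.09, -0.52, -0.2], "dr": [0, 0, -0.17]}, {"offset": [-0.12, -0.67, -0.2], "dr": [0, 0, -0.21]}, {"offset": [-0.14, -0.78, -0.2], "dr": [0, 0, -0.25]}, {"offset": [-0.141, -0.833, -0.2], "dr": [0, 0, -0.268]}, {"offset": [-0.141, -0.833, -0.2], "dr": [0, 0, -0.268]}, {"offset": [-0.141, -0.833, -0.2], "dr": [0, 0, -0.268]}, {"offset": [-0.141, -0.833, -0.2], "dr": [0, 0, -0.268]}]'

```text
time_s: 8.8
ee_pos: [0.4755, 0.1174, 0.2451]
eef_rot: [3.142, 0.0, 1.427]
contact_force: [0.4, -0.6, -0.4]
width: 0.0853
grip_force: 0.0
```

```bash
python3 - <<'E'
from h import *
s=bot.sense();print(s['ee_pos'],yaw(s),s['width'])
c=cap('wrist');W=cloud(c)
near=(np.hypot(W[...,0]-.475,W[...,1]-.118)<.06)&(c['range_z']>0)
p=W[near&(W[...,2]>.077)&(W[...,2]<.087)];print('jar',len(p),p.mean(0),cv2.minEnclosingCircle((p[:,:2]*1000).astype(np.float32)))
for f in ('w1','w2'):
    V=np.load(f'pics/{f}.npz')['W'];p=V[(np.hypot(V[...,0]-.475,V[...,1]-.118)<.03)&(V[...,2]>.077)&(V[...,2]<.087)];print(f,p.mean(0),cv2.minEnclosingCircle((p[:,:2]*1000).astype(np.float32)))
go(.476,.117,.044,82)
E
```

```text
[0.47551737 0.11738945 0.24513714] 81.7506278615563 0.08533662378567375
jar 935 [0.47570184 0.11732989 0.08233802] ((475.5469055175781, 116.79597473144531), 19.763994216918945)
w1 [0.4742786  0.11903074 0.08235112] ((475.4919738769531, 116.70997619628906), 19.5538330078125)
w2 [0.47570561 0.11736489 0.08243857] ((475.6380310058594, 116.51909637451172), 19.73813247680664)
off [-0.0008, 0.002, 0.6705] dr [-0.0, 0.0001, -0.0014] rows 5.0
```

Emit:
arm_command --plan '[{"offset": [-0.001, 0.001, 0.1], "dr": [0, 0, 0]}, {"offset": [-0.001, 0.001, 0.24], "dr": [0, 0, 0]}, {"offset": [-0.001, 0.001, 0.38], "dr": [0, 0, 0]}, {"offset": [-0.001, 0.001, 0.5], "dr": [0, 0, 0]}, {"offset": [-0.001, 0.001, 0.58], "dr": [0, 0, 0]}, {"offset": [-0.001, 0.001, 0.64], "dr": [0, 0, 0]}, {"offset": [-0.001, 0.001, 0.66], "dr": [0, 0, 0]}, {"offset": [-0.001, 0.001, 0.66], "dr": [0, 0, 0]}]'

```text
time_s: 9.65
ee_pos: [0.4748, 0.1172, 0.0467]
eef_rot: [-3.14, 0.001, 1.428]
contact_force: [0.5, -0.5, 1.0]
width: 0.0853
grip_force: 0.0
```

Emit:
arm_command --jaw 1 --plan '[{"offset": [0, 0, 0], "dr": [0, 0, 0]}, {"offset": [0, 0, 0], "dr": [0, 0, 0]}, {"offset": [0, 0, 0], "dr": [0, 0, 0]}, {"offset": [0, 0, 0], "dr": [0, 0, 0]}, {"offset": [0, 0, 0], "dr": [0, 0, 0]}, {"offset": [0, 0, 0], "dr": [0, 0, 0]}]'

```text
time_s: 10.25
ee_pos: [0.4755, 0.1179, 0.0483]
eef_rot: [3.14, -0.0, 1.429]
contact_force: [-1.0, -0.6, 10.1]
width: 0.0382
grip_force: 58.7
```

Emit:
arm_command --plan '[{"offset": [0, 0, -0.02], "dr": [0, 0, 0]}, {"offset": [0, 0, -0.06], "dr": [0, 0, 0]}, {"offset": [0, 0, -0.12], "dr": [0, 0, 0]}, {"offset": [0, 0, -0.2], "dr": [0, 0, 0]}, {"offset": [0, 0, -0.28], "dr": [0, 0, 0]}, {"offset": [0, 0, -0.33], "dr": [0, 0, 0]}, {"offset": [0, 0, -0.35], "dr": [0, 0, 0]}, {"offset": [0, 0, -0.35], "dr": [0, 0, 0]}]'

```text
time_s: 11.05
ee_pos: [0.4753, 0.1179, 0.1535]
eef_rot: [3.14, -0.001, 1.429]
contact_force: [0.4, -0.5, 0.2]
width: 0.0382
grip_force: 60.1
```

```bash
python3 - <<'E'
from h import *
s=bot.sense();print(s['ee_pos'],yaw(s),s['width'])
c=cap('wrist','w5.png');W=cloud(c);np.savez('pics/w5.npz',W=W,im=c['image'])
c=cap('scene','s5.png');V=cloud(c)
near=(np.hypot(W[...,0]-.475,W[...,1]-.118)<.06)&(W[...,2]>0)
p=W[near&(W[...,2]>.031)&(W[...,2]<.04)];print('tin',len(p),p.mean(0),cv2.minEnclosingCircle((p[:,:2]*1000).astype(np.float32)))
p=W[near&(W[...,2]>.01)&(W[...,2]<.023)];print('timer',len(p),p.mean(0),cv2.minAreaRect((p[:,:2]*1000).astype(np.float32)))
z=V[(np.hypot(V[...,0]-s['ee_pos'][0],V[...,1]-s['ee_pos'][1])<.03)&(V[...,2]>.07)];print('lowest in hand',np.sort(z[:,2])[:200:20])
go(.4687,.3015,.16,82)
E
```

```text
[0.47531131 0.11785915 0.15349564] 81.88537594523898 0.0381794985893315
tin 2389 [0.4742142  0.11881988 0.03439927] ((474.1428527832031, 117.1561279296875), 27.77646255493164)
timer 1050 [0.47297807 0.13062486 0.016492  ] ((472.7070007324219, 115.37249755859375), (60.5478630065918, 68.79238891601562), 19.119461059570312)
lowest in hand [0.14143241 0.1448426  0.14760111 0.15092845 0.15453202 0.15783301
 0.16055982 0.16281336 0.16527691 0.1677119 ]
off [0.6037, -0.1057, -0.0263] dr [-0.0001, 0.0, -0.0006] rows 4.0
```

View pics/s5.png

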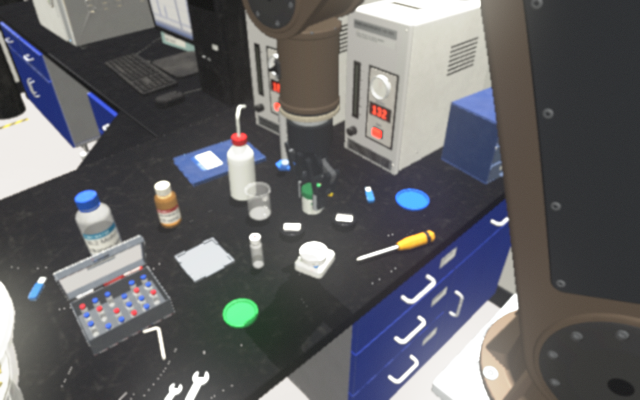

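The scene view shows the jar upright in the gripper (312,197), with the tin and timer at (315,257) and the vial undisturbed at (256,250).

Emit:
arm_command --plan '[{"offset": [0.06, -0.01, 0], "dr": [0, 0, 0]}, {"offset": [0.16, -0.03, 0], "dr": [0, 0, 0]}, {"offset": [0.28, -0.05, 0], "dr": [0, 0, 0]}, {"offset": [0.4, -0.07, 0.05], "dr": [0, 0, 0]}, {"offset": [0.5, -0.09, 0.12], "dr": [0, 0, 0]}, {"offset": [0.57, -0.1, 0.2], "dr": [0, 0, 0]}, {"offset": [0.607, -0.106, 0.27], "dr": [0, 0, 0]}, {"offset": [0.607, -0.106, 0.33], "dr": [0, 0, 0]}, {"offset": [0.607, -0.106, 0.37], "dr": [0, 0, 0]}, {"offset": [0.607, -0.106, 0.39], "dr": [0, 0, 0]}, {"offset": [0.607, -0.106, 0.39], "dr": [0, 0, 0]}, {"offset": [0.607, -0.106, 0.39], "dr": [0, 0, 0]}]'

```text
time_s: 12.35
ee_pos: [0.4694, 0.3024, 0.0358]
eef_rot: [3.141, -0.0, 1.429]
contact_force: [0.2, -0.6, -1.5]
width: 0.038
grip_force: 60.1
```

```bash
python3 - <<'E'
from h import *
s=bot.sense();print(s['ee_pos'],yaw(s),s['width'])
go(.4687,.3027,.0165,82)
E
```

```text
[0.46939864 0.30239151 0.03580432] 81.85823956413047 0.03801640192046239
off [0.0007, -0.0025, 0.0643] dr [0.0001, -0.0001, -0.0008] rows 1.0
```

Emit:
arm_command --plan '[{"offset": [0.001, -0.002, 0.02], "dr": [0, 0, 0]}, {"offset": [0.001, -0.002, 0.04], "dr": [0, 0, 0]}, {"offset": [0.001, -0.002, 0.05], "dr": [0, 0, 0]}, {"offset": [0.001, -0.002, 0.057], "dr": [0, 0, 0]}, {"offset": [0.001, -0.002, 0.06], "dr": [0, 0, 0]}, {"offset": [0.001, -0.002, 0.06], "dr": [0, 0, 0]}]'

```text
time_s: 12.95
ee_pos: [0.4685, 0.3029, 0.0173]
eef_rot: [-3.141, 0.0, 1.429]
contact_force: [-0.1, 0.3, -1.2]
width: 0.0379
grip_force: 60.1
```

Emit:
arm_command --plan '[{"offset": [0, 0, 0.003], "dr": [0, 0, 0]}, {"offset": [0, 0, 0.006], "dr": [0, 0, 0]}, {"offset": [0, 0, 0.006], "dr": [0, 0, 0]}]'

```text
time_s: 13.25
ee_pos: [0.4688, 0.3031, 0.0163]
eef_rot: [3.141, -0.0, 1.429]
contact_force: [-2.2, -2.6, 12.1]
width: 0.0377
grip_force: 61.1
```

Emit:
arm_command --jaw 0.2 --plan '[{"offset": [0, 0, 0], "dr": [0, 0, 0]}, {"offset": [0, 0, 0], "dr": [0, 0, 0]}, {"offset": [0, 0, 0], "dr": [0, 0, 0]}, {"offset": [0, 0, -0.04], "dr": [0, 0, 0]}, {"offset": [0, 0, -0.12], "dr": [0, 0, 0]}, {"offset": [0, 0, -0.25], "dr": [0, 0, 0]}, {"offset": [0, 0, -0.4], "dr": [0, 0, 0]}, {"offset": [0, 0, -0.55], "dr": [0, 0, 0]}, {"offset": [0, 0, -0.65], "dr": [0, 0, 0]}, {"offset": [0, 0, -0.65], "dr": [0, 0, 0]}]'

```text
time_s: 14.25
ee_pos: [0.4704, 0.3041, 0.2158]
eef_rot: [3.136, -0.005, 1.429]
contact_force: [0.1, 1.1, -1.0]
width: 0.0681
grip_force: 0.0
```

```bash
python3 - <<'E'
from h import *
s=bot.sense();print(s['ee_pos'],yaw(s),s['width'])
for n in('wrist','top'):
    c=cap(n,'g_%s.png'%n);W=cloud(c);near=(np.hypot(W[...,0]-.469,W[...,1]-.302)<.05)&(c['range_z']>0)
    p=W[near&(W[...,2]>.04)&(W[...,2]<.06)];
    if len(p)>9: print(n,'jar',len(p),np.median(p[:,2]),p.mean(0),cv2.minEnclosingCircle((p[:,:2]*1000).astype(np.float32)))
    near=(np.hypot(W[...,0]-.475,W[...,1]-.118)<.06)&(c['range_z']>0)
    p=W[near&(W[...,2]>.031)&(W[...,2]<.04)];
    if len(p)>9: print('tin',len(p),p.mean(0),cv2.minEnclosingCircle((p[:,:2]*1000).astype(np.float32)))
    p=W[near&(W[...,2]>.01)&(W[...,2]<.023)];
    if len(p)>9: print('timer',len(p),p.mean(0),cv2.minAreaRect((p[:,:2]*1000).astype(np.float32)))
    print('mask',(W[...,2]==0).sum())
go(.474,.117,.15,82)
E
```

```text
[0.47043904 0.30405293 0.21581618] 81.89076468844804 0.06806756283217559
wrist jar 936 0.050427628143674186 [0.4691663  0.30291857 0.05019763] ((468.9510803222656, 301.9339599609375), 19.620983123779297)
tin 1116 [0.47371707 0.11834847 0.03455   ] ((473.7669677734375, 116.3230972290039), 28.354297637939453)
timer 644 [0.47126131 0.13519201 0.01657854] ((471.889892578125, 115.648681640625), (61.11441421508789, 67.9938735961914), 18.929306030273438)
mask 0
top jar 198 0.04974356382577366 [0.46728886 0.30068214 0.04955868] ((467.32794189453125, 301.4565734863281), 19.321584701538086)
tin 349 [0.47265957 0.11795099 0.03378664] ((472.4835205078125, 117.85693359375), 27.58428192138672)
timer 233 [0.46689218 0.11033539 0.01571705] ((470.5505065917969, 115.8582763671875), (60.087093353271484, 68.54338073730469), 19.082834243774414)
mask 0
off [-0.6115, 0.1048, 0.2053] dr [0.0005, -0.0004, -0.0006] rows 4.0
```

Jar is standing in the green dish, centred within about 1 mm, top at 50 mm. Next is the tin, with the fingers aligned to the timer's x axis (yaw 109).

```bash
python3 - <<'E'
from h import *
go(.474,.1168,.215,109);go(.474,.1168,.08,109)
E
```

```text
off [-0.6119, 0.1052, -0.0114] dr [0.0005, -0.0003, -0.1506] rows 4.0
off [-0.6124, 0.1046, 0.4386] dr [0.0005, -0.0003, -0.1506] rows 5.0
```

Emit:
arm_command --jaw 0 --plan '[{"offset": [-0.08, 0.01, 0], "dr": [0, 0, -0.03]}, {"offset": [-0.2, 0.03, 0], "dr": [0, 0, -0.07]}, {"offset": [-0.35, 0.06, 0], "dr": [0, 0, -0.11]}, {"offset": [-0.48, 0.085, 0.05], "dr": [0, 0, -0.15]}, {"offset": [-0.58, 0.1, 0.15], "dr": [0, 0, -0.15]}, {"offset": [-0.612, 0.105, 0.28], "dr": [0, 0, -0.15]}, {"offset": [-0.612, 0.105, 0.4], "dr": [0, 0, -0.15]}, {"offset": [-0.612, 0.105, 0.44], "dr": [0, 0, -0.15]}, {"offset": [-0.612, 0.105, 0.44], "dr": [0, 0, -0.15]}, {"offset": [-0.612, 0.105, 0.44], "dr": [0, 0, -0.15]}]'

```text
time_s: 15.35
ee_pos: [0.474, 0.1171, 0.0792]
eef_rot: [-3.142, -0.0, 1.901]
contact_force: [-0.3, 0.5, 0.3]
width: 0.0854
grip_force: 0.0
```

```bash
python3 - <<'E'
from h import *
s=bot.sense();print(s['ee_pos'],yaw(s),s['width'])
go(.474,.1168,.0195,109)
E
```

```text
[0.47402165 0.11705954 0.07915391] 108.9169293961896 0.08543290503409483
off [-0.0008, -0.0003, 0.1988] dr [-0.0, -0.0, -0.0005] rows 2.0
```

Emit:
arm_command --plan '[{"offset": [-0.001, 0, 0.06], "dr": [0, 0, 0]}, {"offset": [-0.001, 0, 0.12], "dr": [0, 0, 0]}, {"offset": [-0.001, 0, 0.165], "dr": [0, 0, 0]}, {"offset": [-0.001, 0, 0.19], "dr": [0, 0, 0]}, {"offset": [-0.001, 0, 0.198], "dr": [0, 0, 0]}, {"offset": [-0.001, 0, 0.198], "dr": [0, 0, 0]}, {"offset": [-0.001, 0, 0.198], "dr": [0, 0, 0]}]'

```text
time_s: 16.05
ee_pos: [0.4744, 0.1166, 0.02]
eef_rot: [3.141, 0.0, 1.9]
contact_force: [-0.2, 0.2, 0.4]
width: 0.0853
grip_force: 0.0
```

Emit:
arm_command --jaw 0.6 --plan '[{"offset": [0, 0, 0], "dr": [0, 0, 0]}, {"offset": [0, 0, 0], "dr": [0, 0, 0]}, {"offset": [0, 0, 0], "dr": [0, 0, 0]}, {"offset": [0, 0, 0], "dr": [0, 0, 0]}, {"offset": [0, 0, 0], "dr": [0, 0, 0]}, {"offset": [0, 0, 0], "dr": [0, 0, 0]}]'

```text
time_s: 16.65
ee_pos: [0.4741, 0.1165, 0.0199]
eef_rot: [3.141, 0.0, 1.9]
contact_force: [-2.6, -0.6, 17.3]
width: 0.0519
grip_force: 59.1
```

Emit:
arm_command --plan '[{"offset": [0, 0, -0.01], "dr": [0, 0, 0]}, {"offset": [0, 0, -0.03], "dr": [0, 0, 0]}, {"offset": [0, 0, -0.07], "dr": [0, 0, 0]}, {"offset": [0, 0, -0.14], "dr": [0, 0, 0]}, {"offset": [0, 0, -0.22], "dr": [0, 0, 0]}, {"offset": [0, 0, -0.3], "dr": [0, 0, 0]}, {"offset": [0, 0, -0.33], "dr": [0, 0, 0]}, {"offset": [0, 0, -0.33], "dr": [0, 0, 0]}]'

```text
time_s: 17.45
ee_pos: [0.4748, 0.1166, 0.1197]
eef_rot: [3.139, 0.0, 1.9]
contact_force: [1.2, 0.4, -0.8]
width: 0.0517
grip_force: 62.6
```

```bash
python3 - <<'E'
from h import *
s=bot.sense();print(s['ee_pos'],yaw(s),s['width'])
c=cap('wrist');W=cloud(c);im=c['image'];
cv2.imwrite('pics/w6.png',cv2.resize(im[60:360,120:520],None,fx=2,fy=2)[:,:,::-1])
near=(np.hypot(W[...,0]-.472,W[...,1]-.116)<.06)&(c['range_z']>0)
p=W[near&(W[...,2]>.01)&(W[...,2]<.023)];print('timer',len(p),p.mean(0),cv2.minAreaRect((p[:,:2]*1000).astype(np.float32)))
V=cloud(cap('scene'))
z=V[(np.hypot(V[...,0]-s['ee_pos'][0],V[...,1]-s['ee_pos'][1])<.028)&(V[...,2]>.07)];print('lowest in hand',np.sort(z[:,2])[:200:20])
go(.4662,-.1953,.12,109)
E
```

```text
[0.47475598 0.11661179 0.1197477 ] 108.88732880732847 0.051658636196002805
timer 3091 [0.46763104 0.12810414 0.01733104] ((469.2237243652344, 123.42945098876953), (60.64908218383789, 51.98124694824219), 20.85003089904785)
lowest in hand [0.11604736 0.11861452 0.12111321 0.12404823 0.12771002 0.13075396
 0.13147701 0.13187361 0.13210944 0.13238258]
off [-0.9749, -0.3599, -0.0067] dr [-0.0, 0.0, -0.0006] rows 7.0
```

View pics/w6.png

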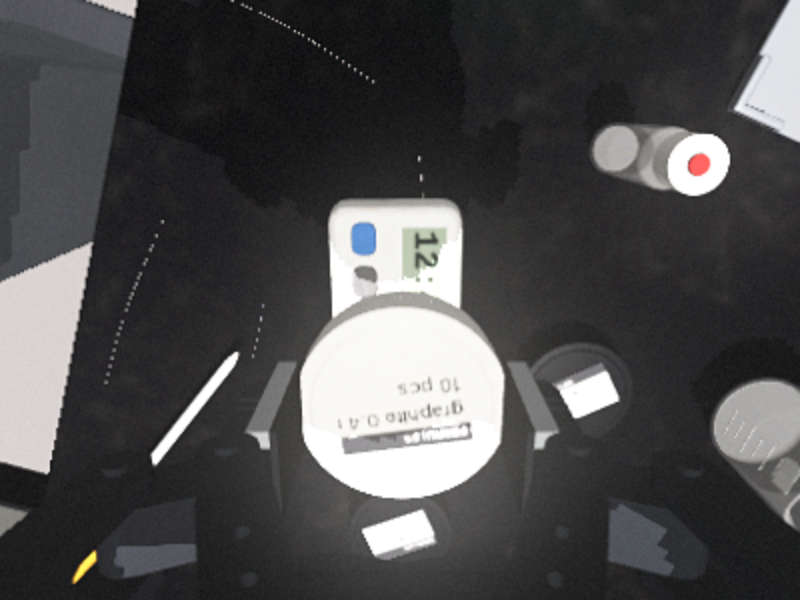

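Tin is held flat between the pads. Next I'll carry it over the blue dish.

Emit:
arm_command --plan '[{"offset": [-0.07, -0.03, 0], "dr": [0, 0, 0]}, {"offset": [-0.18, -0.07, 0], "dr": [0, 0, 0]}, {"offset": [-0.31, -0.115, 0], "dr": [0, 0, 0]}, {"offset": [-0.45, -0.165, 0], "dr": [0, 0, 0]}, {"offset": [-0.59, -0.22, 0], "dr": [0, 0, 0]}, {"offset": [-0.72, -0.265, 0], "dr": [0, 0, 0]}, {"offset": [-0.83, -0.305, 0.02], "dr": [0, 0, 0]}, {"offset": [-0.91, -0.335, 0.06], "dr": [0, 0, 0]}, {"offset": [-0.96, -0.355, 0.12], "dr": [0, 0, 0]}, {"offset": [-0.975, -0.36, 0.18], "dr": [0, 0, 0]}, {"offset": [-0.975, -0.36, 0.22], "dr": [0, 0, 0]}, {"offset": [-0.975, -0.36, 0.23], "dr": [0, 0, 0]}]'

```text
time_s: 18.75
ee_pos: [0.465, -0.1945, 0.0473]
eef_rot: [-3.139, -0.003, 1.9]
contact_force: [0.4, 0.7, -0.5]
width: 0.0515
grip_force: 62.6
```

```bash
python3 - <<'E'
from h import *
s=bot.sense();print(s['ee_pos'],yaw(s),s['width'])
c=cap('wrist');W=cloud(c);im=c['image'];h=cv2.inRange(cv2.cvtColor(im,cv2.COLOR_RGB2HSV),(95,120,60),(120,255,255))
p=W[(h>0)&(np.hypot(W[...,0]-.4662,W[...,1]+.195)<.06)&(abs(W[...,2])<.015)];print(len(p),p.min(0),p.max(0),cv2.minEnclosingCircle((p[:,:2]*1000).astype(np.float32)))
go(.4662,-.1953,.009,109)
E
```

```text
[ 0.46502647 -0.19452114  0.04726545] 108.87253448201359 0.0514803770192976
3748 [ 0.42716201 -0.21998029 -0.00114441] [ 0.50817249 -0.15540683  0.0090999 ] ((466.9232482910156, -196.23175048828125), 41.27675247192383)
off [-0.0039, 0.0019, 0.1292] dr [-0.0006, -0.0007, -0.0006] rows 1.0
```

Emit:
arm_command --plan '[{"offset": [-0.004, 0.003, 0.03], "dr": [0, 0, 0]}, {"offset": [-0.004, 0.003, 0.065], "dr": [0, 0, 0]}, {"offset": [-0.004, 0.003, 0.09], "dr": [0, 0, 0]}, {"offset": [-0.004, 0.003, 0.105], "dr": [0, 0, 0]}, {"offset": [-0.004, 0.003, 0.115], "dr": [0, 0, 0]}, {"offset": [-0.004, 0.003, 0.12], "dr": [0, 0, 0]}, {"offset": [-0.004, 0.003, 0.12], "dr": [0, 0, 0]}, {"offset": [-0.004, 0.003, 0.12], "dr": [0, 0, 0]}]'

```text
time_s: 19.6
ee_pos: [0.4678, -0.1962, 0.0134]
eef_rot: [3.141, 0.0, 1.9]
contact_force: [-0.2, -0.3, 0.1]
width: 0.0514
grip_force: 62.6
```

Emit:
arm_command --plan '[{"offset": [0, 0, 0.006], "dr": [0, 0, 0]}, {"offset": [0, 0, 0.012], "dr": [0, 0, 0]}, {"offset": [0, 0, 0.015], "dr": [0, 0, 0]}, {"offset": [0, 0, 0.015], "dr": [0, 0, 0]}]'

```text
time_s: 20.0
ee_pos: [0.4675, -0.1961, 0.0086]
eef_rot: [-3.141, -0.0, 1.9]
contact_force: [-0.1, -0.1, -0.6]
width: 0.0515
grip_force: 62.6
```

Emit:
arm_command --plan '[{"offset": [0, 0, 0.003], "dr": [0, 0, 0]}, {"offset": [0, 0, 0.006], "dr": [0, 0, 0]}, {"offset": [0, 0, 0.007], "dr": [0, 0, 0]}, {"offset": [0, 0, 0.007], "dr": [0, 0, 0]}]'

```text
time_s: 20.4
ee_pos: [0.4676, -0.1961, 0.0065]
eef_rot: [-3.142, -0.0, 1.9]
contact_force: [1.3, 1.2, -1.8]
width: 0.0518
grip_force: 62.6
```

Emit:
arm_command --plan '[{"offset": [0, 0, 0.002], "dr": [0, 0, 0]}, {"offset": [0, 0, 0.004], "dr": [0, 0, 0]}, {"offset": [0, 0, 0.004], "dr": [0, 0, 0]}]'

```text
time_s: 20.7
ee_pos: [0.4677, -0.1961, 0.006]
eef_rot: [3.141, 0.0, 1.9]
contact_force: [-3.3, 0.8, 16.6]
width: 0.0513
grip_force: 64.5
```

Contact; I'll release.

Emit:
arm_command --jaw 0 --plan '[{"offset": [0, 0, 0], "dr": [0, 0, 0]}, {"offset": [0, 0, 0], "dr": [0, 0, 0]}, {"offset": [0, 0, 0], "dr": [0, 0, 0]}, {"offset": [0, 0, 0], "dr": [0, 0, 0]}, {"offset": [0, 0, -0.04], "dr": [0, 0, 0]}, {"offset": [0, 0, -0.12], "dr": [0, 0, 0]}, {"offset": [0, 0, -0.25], "dr": [0, 0, 0]}, {"offset": [0, 0, -0.4], "dr": [0, 0, 0]}, {"offset": [0, 0, -0.55], "dr": [0, 0, 0]}, {"offset": [0, 0, -0.65], "dr": [0, 0, 0]}, {"offset": [0, 0, -0.65], "dr": [0, 0, 0]}]'

```text
time_s: 21.8
ee_pos: [0.4695, -0.197, 0.2054]
eef_rot: [3.136, 0.005, 1.9]
contact_force: [-0.5, -1.3, -0.5]
width: 0.0855
grip_force: 0.0
```

```bash
python3 - <<'E'
from h import *
s=bot.sense();print(s['ee_pos'],yaw(s),s['width'])
for n in('wrist','top'):
    c=cap(n,'b_%s.png'%n);W=cloud(c);near=(np.hypot(W[...,0]-.4662,W[...,1]+.1953)<.05)&(c['range_z']>0)
    p=W[near&(W[...,2]>.015)&(W[...,2]<.03)];
    if len(p)>9:
        A=np.c_[p[:,:2],np.ones(len(p))];q=p[p[:,2]>np.median(p[:,2])-.002];k=np.linalg.lstsq(np.c_[q[:,:2],np.ones(len(q))],q[:,2],rcond=None)[0]
        print(n,'tin',len(p),np.median(p[:,2]),p.mean(0),cv2.minEnclosingCircle((p[:,:2]*1000).astype(np.float32)),'slope',k[:2])
    near=(np.hypot(W[...,0]-.472,W[...,1]-.116)<.06)&(c['range_z']>0)
    p=W[near&(W[...,2]>.01)&(W[...,2]<.023)];
    if len(p)>9: print('timer',len(p),p.mean(0),cv2.minAreaRect((p[:,:2]*1000).astype(np.float32)))
go(.472,.1155,.2,109)
E
```

```text
[ 0.46953845 -0.19704311  0.20541773] 108.88913065140395 0.0854924527513274
wrist tin 1669 0.020387498365836365 [ 0.46708935 -0.19463934  0.02035285] ((467.57666015625, -195.4010009765625), 27.73387336730957) slope [ 0.00018533 -0.0032067 ]
top tin 370 0.019323697508591864 [ 0.4662347  -0.19559001  0.0193135 ] ((466.4584045410156, -196.68649291992188), 27.973983764648438) slope [-0.00681941 -0.00848831]
timer 609 [0.47060915 0.11564266 0.01648701] ((471.0835876464844, 115.93727111816406), (60.441307067871094, 68.52996826171875), 19.667509078979492)
off [0.9786, 0.3496, 0.0047] dr [0.0005, 0.0005, -0.0006] rows 7.0
```

Tin is flat in the blue dish within about 1 mm. The timer is last.

Emit:
arm_command --plan '[{"offset": [0.07, 0.03, 0], "dr": [0, 0, 0]}, {"offset": [0.18, 0.07, 0], "dr": [0, 0, 0]}, {"offset": [0.31, 0.115, 0], "dr": [0, 0, 0]}, {"offset": [0.45, 0.165, 0], "dr": [0, 0, 0]}, {"offset": [0.59, 0.21, 0], "dr": [0, 0, 0]}, {"offset": [0.72, 0.26, 0], "dr": [0, 0, 0]}, {"offset": [0.83, 0.3, 0.05], "dr": [0, 0, 0]}, {"offset": [0.91, 0.33, 0.13], "dr": [0, 0, 0]}, {"offset": [0.96, 0.345, 0.25], "dr": [0, 0, 0]}, {"offset": [0.979, 0.35, 0.36], "dr": [0, 0, 0]}, {"offset": [0.979, 0.35, 0.42], "dr": [0, 0, 0]}, {"offset": [0.979, 0.35, 0.43], "dr": [0, 0, 0]}]'

```text
time_s: 23.1
ee_pos: [0.4694, 0.1156, 0.0687]
eef_rot: [-3.136, -0.001, 1.901]
contact_force: [1.0, 0.7, -0.7]
width: 0.0852
grip_force: 0.0
```

```bash
python3 - <<'E'
from h import *
s=bot.sense();print(s['ee_pos'],yaw(s),s['width'])
go(.4718,.1156,.005,109.5)
E
```

```text
[0.4693749  0.11558705 0.06867058] 108.92245278072383 0.08522125526372297
off [-0.0028, 0.0089, 0.2122] dr [-0.0018, -0.0003, -0.0032] rows 2.0
```

Emit:
arm_command --plan '[{"offset": [-0.002, 0.002, 0.05], "dr": [0, 0, -0.003]}, {"offset": [-0.002, 0.002, 0.11], "dr": [0, 0, -0.003]}, {"offset": [-0.002, 0.002, 0.16], "dr": [0, 0, -0.003]}, {"offset": [-0.002, 0.002, 0.19], "dr": [0, 0, -0.003]}, {"offset": [-0.002, 0.002, 0.2], "dr": [0, 0, -0.003]}, {"offset": [-0.002, 0.002, 0.2], "dr": [0, 0, -0.003]}, {"offset": [-0.002, 0.002, 0.2], "dr": [0, 0, -0.003]}]'

```text
time_s: 23.8
ee_pos: [0.473, 0.1154, 0.012]
eef_rot: [3.141, 0.0, 1.91]
contact_force: [0.7, 0.9, -0.1]
width: 0.0856
grip_force: 0.0
```

Emit:
arm_command --plan '[{"offset": [0, -0.003, 0.01], "dr": [0, 0, 0]}, {"offset": [0, -0.003, 0.02], "dr": [0, 0, 0]}, {"offset": [0, -0.003, 0.023], "dr": [0, 0, 0]}, {"offset": [0, -0.003, 0.023], "dr": [0, 0, 0]}, {"offset": [0, -0.003, 0.023], "dr": [0, 0, 0]}]'

```text
time_s: 24.3
ee_pos: [0.4718, 0.1151, 0.0045]
eef_rot: [-3.142, -0.0, 1.91]
contact_force: [-0.1, 1.3, -0.2]
width: 0.0853
grip_force: 0.0
```

Emit:
arm_command --jaw 0.5 --plan '[{"offset": [0, 0, 0], "dr": [0, 0, 0]}, {"offset": [0, 0, 0], "dr": [0, 0, 0]}, {"offset": [0, 0, 0], "dr": [0, 0, 0]}, {"offset": [0, 0, 0], "dr": [0, 0, 0]}, {"offset": [0, 0, 0], "dr": [0, 0, 0]}, {"offset": [0, 0, 0], "dr": [0, 0, 0]}]'

```text
time_s: 24.9
ee_pos: [0.4719, 0.1151, 0.005]
eef_rot: [3.141, 0.0, 1.91]
contact_force: [-2.1, -0.2, 13.5]
width: 0.0603
grip_force: 61.6
```

Gripped. I'll lift to clear the vial.

Emit:
arm_command --plan '[{"offset": [0, 0, -0.01], "dr": [0, 0, 0]}, {"offset": [0, 0, -0.03], "dr": [0, 0, 0]}, {"offset": [0, 0, -0.07], "dr": [0, 0, 0]}, {"offset": [0, 0, -0.14], "dr": [0, 0, 0]}, {"offset": [0, 0, -0.24], "dr": [0, 0, 0]}, {"offset": [0, 0, -0.36], "dr": [0, 0, 0]}, {"offset": [0, 0, -0.48], "dr": [0, 0, 0]}, {"offset": [0, 0, -0.55], "dr": [0, 0, 0]}, {"offset": [0, 0, -0.58], "dr": [0, 0, 0]}, {"offset": [0, 0, -0.58], "dr": [0, 0, 0]}]'

```text
time_s: 25.9
ee_pos: [0.4723, 0.1152, 0.1797]
eef_rot: [3.139, 0.0, 1.91]
contact_force: [-0.2, 0.1, -0.7]
width: 0.0599
grip_force: 64.8
```

```bash
python3 - <<'E'
from h import *
s=bot.sense();print(s['ee_pos'],yaw(s),s['width'])
c=cap('wrist');W=cloud(c);im=c['image'];
cv2.imwrite('pics/w7.png',im[:,:,::-1])
t=(im.min(-1)>90)&(np.hypot(W[...,0]-.635,W[...,1]-.275)<.07)&(abs(W[...,2])<.015);p=W[t];print('tray',len(p),p.mean(0),cv2.minAreaRect((p[:,:2]*1000).astype(np.float32)))
go(.635,.275,.18,86.5)
E
```

```text
[0.47230787 0.11518026 0.17974792] 109.42319051993833 0.05985224225052254
tray 7963 [0.63456974 0.27697055 0.00402277] ((637.1943969726562, 276.1255798339844), (93.86835479736328, 95.96879577636719), 86.47308349609375)
off [0.3218, 0.6906, -0.0044] dr [0.0002, -0.0, 0.1274] rows 5.0
```

View pics/w7.png

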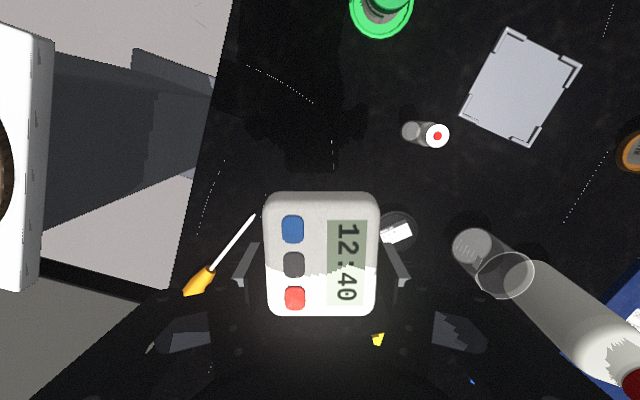

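Timer is held face up; the tray is at (520,88) and the vial at (430,132). Next I'll carry it over the vial to the tray.

Emit:
arm_command --plan '[{"offset": [0.03, 0.06, 0], "dr": [0, 0, 0.015]}, {"offset": [0.08, 0.17, 0], "dr": [0, 0, 0.035]}, {"offset": [0.145, 0.31, 0], "dr": [0, 0, 0.06]}, {"offset": [0.21, 0.45, 0], "dr": [0, 0, 0.085]}, {"offset": [0.265, 0.57, 0], "dr": [0, 0, 0.105]}, {"offset": [0.305, 0.655, 0.02], "dr": [0, 0, 0.12]}, {"offset": [0.324, 0.693, 0.08], "dr": [0, 0, 0.127]}, {"offset": [0.324, 0.693, 0.18], "dr": [0, 0, 0.127]}, {"offset": [0.324, 0.693, 0.29], "dr": [0, 0, 0.127]}, {"offset": [0.324, 0.693, 0.38], "dr": [0, 0, 0.127]}, {"offset": [0.324, 0.693, 0.42], "dr": [0, 0, 0.127]}, {"offset": [0.324, 0.693, 0.42], "dr": [0, 0, 0.127]}]'

```text
time_s: 27.15
ee_pos: [0.6337, 0.2752, 0.0495]
eef_rot: [-3.137, 0.002, 1.511]
contact_force: [0.3, -0.6, -0.8]
width: 0.0601
grip_force: 64.8
```

```bash
python3 - <<'E'
from h import *
s=bot.sense();print(s['ee_pos'],yaw(s),s['width'])
go(.6355,.2757,.012,86.5)
c=cap('wrist');W=cloud(c);p=W[(np.hypot(W[...,0]-s['ee_pos'][0],W[...,1]-s['ee_pos'][1])<.06)&(W[...,2]>s['ee_pos'][2]+.005)&(W[...,2]<s['ee_pos'][2]+.02)&(c['image'].min(-1)>110)];print(len(p),p.mean(0),cv2.minAreaRect((p[:,:2]*1000).astype(np.float32)))
E
```

```text
[0.63372452 0.2751702  0.04947475] 86.56615574671426 0.06011580079875066
off [0.0024, 0.0064, 0.1249] dr [-0.0014, 0.0006, 0.0004] rows 1.0
13319 [0.63403721 0.27911894 0.061919  ] ((635.0555419921875, 275.34576416015625), (68.45095825195312, 75.96785736083984), 86.00051879882812)
```

Emit:
arm_command --plan '[{"offset": [0.002, 0.003, 0.04], "dr": [0, 0, 0]}, {"offset": [0.002, 0.003, 0.075], "dr": [0, 0, 0]}, {"offset": [0.002, 0.003, 0.1], "dr": [0, 0, 0]}, {"offset": [0.002, 0.003, 0.115], "dr": [0, 0, 0]}, {"offset": [0.002, 0.003, 0.12], "dr": [0, 0, 0]}, {"offset": [0.002, 0.003, 0.12], "dr": [0, 0, 0]}, {"offset": [0.002, 0.003, 0.12], "dr": [0, 0, 0]}]'

```text
time_s: 27.9
ee_pos: [0.6367, 0.2765, 0.0168]
eef_rot: [3.141, -0.0, 1.511]
contact_force: [0.2, -0.3, -0.9]
width: 0.0599
grip_force: 64.8
```

Emit:
arm_command --plan '[{"offset": [-0.002, -0.003, 0.01], "dr": [0, 0, 0]}, {"offset": [-0.002, -0.003, 0.018], "dr": [0, 0, 0]}, {"offset": [-0.002, -0.003, 0.024], "dr": [0, 0, 0]}, {"offset": [-0.002, -0.003, 0.028], "dr": [0, 0, 0]}, {"offset": [-0.002, -0.003, 0.028], "dr": [0, 0, 0]}]'

```text
time_s: 28.4
ee_pos: [0.6355, 0.2758, 0.0081]
eef_rot: [-3.141, 0.0, 1.511]
contact_force: [-0.0, -0.4, 1.9]
width: 0.0599
grip_force: 65.0
```

Emit:
arm_command --plan '[{"offset": [0, 0, 0.002], "dr": [0, 0, 0]}, {"offset": [0, 0, 0.004], "dr": [0, 0, 0]}, {"offset": [0, 0, 0.004], "dr": [0, 0, 0]}]'

```text
time_s: 28.7
ee_pos: [0.6355, 0.2758, 0.008]
eef_rot: [-3.142, -0.0, 1.511]
contact_force: [-6.3, -2.0, 18.2]
width: 0.0596
grip_force: 66.9
```

Floor contact; I'll release and rise.

Emit:
arm_command --jaw 0 --plan '[{"offset": [0, 0, 0], "dr": [0, 0, 0]}, {"offset": [0, 0, 0], "dr": [0, 0, 0]}, {"offset": [0, 0, 0], "dr": [0, 0, 0]}, {"offset": [0, 0, 0], "dr": [0, 0, 0]}, {"offset": [0, 0, -0.04], "dr": [0, 0, 0]}, {"offset": [0, 0, -0.12], "dr": [0, 0, 0]}, {"offset": [0, 0, -0.25], "dr": [0, 0, 0]}, {"offset": [0, 0, -0.4], "dr": [0, 0, 0]}, {"offset": [0, 0, -0.55], "dr": [0, 0, 0]}, {"offset": [0, 0, -0.65], "dr": [0, 0, 0]}, {"offset": [0, 0, -0.65], "dr": [0, 0, 0]}, {"offset": [0, 0, -0.65], "dr": [0, 0, 0]}]'

```text
time_s: 29.9
ee_pos: [0.6358, 0.276, 0.2032]
eef_rot: [3.14, -0.001, 1.511]
contact_force: [0.0, -0.3, -0.6]
width: 0.0855
grip_force: 0.0
```

```bash
python3 - <<'E'
from h import *
s=bot.sense();print(s['ee_pos'],yaw(s),s['width'])
c=cap('wrist');W=cloud(c);cv2.imwrite('pics/w8.png',c['image'][:,:,::-1])
near=(np.hypot(W[...,0]-.635,W[...,1]-.275)<.06)&(c['range_z']>0)
p=W[near&(W[...,2]>.014)&(W[...,2]<.026)];q=p[abs(p[:,2]-np.median(p[:,2]))<.0015]
print(len(p),np.median(p[:,2]),cv2.minAreaRect((p[:,:2]*1000).astype(np.float32)),np.linalg.lstsq(np.c_[q[:,:2],np.ones(len(q))],q[:,2],rcond=None)[0])
cap('scene','s8.png')
E
```

```text
[0.63578532 0.27599146 0.20324679] 86.56625031232011 0.08551912667383646
2815 0.020442978348050422 ((635.654541015625, 275.7210693359375), (68.86508178710938, 60.431941986083984), 86.56349182128906) [ 0.00307837 -0.0011937   0.0188433 ]
```

View pics/w8.png

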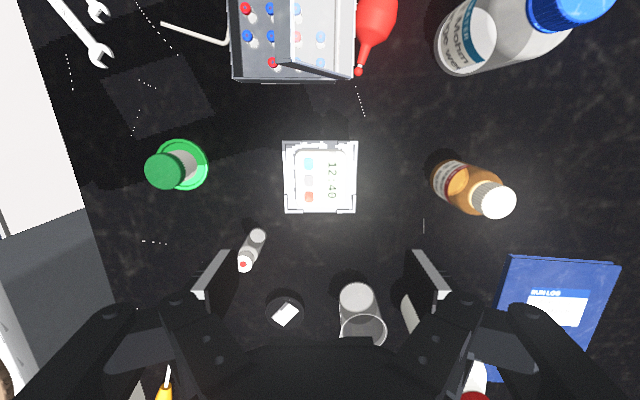

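View pics/s8.png

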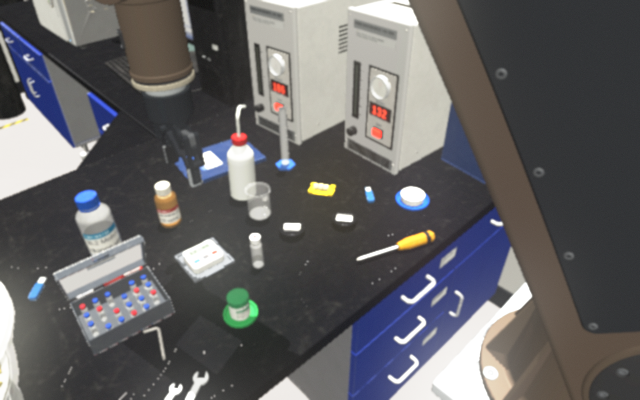

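Everything is in place: timer centred flat in the tray (318,180), jar in the green dish (240,305), tin in the blue dish (412,196), union in the trough (321,188), vial standing (256,250).

```bash
python3 -c "
from workcell import bot
print(bot.sign_off())"
```

```text
the job is handed in; nothing more can be done
None
```

The job is handed in: the cameras showed the union, jar, tin and timer each let go in their own holder within about 3 mm of centre, and the vial still standing; no verdict came back at sign-off.

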